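# Show the underside of a burnt crucible to the inspection camera

### The job

Pick the scorched brown-banded crucible out of the cooling plate, gripping it gently because the thin porcelain cracks if squeezed with more than 50 N, and hold it up in the air mouth-upward in front of the small bench camera so that its underside squarely faces the lens, centred on the lens's line of sight and 60 mm from the lens. Leave the white crucibles and the amber jar where they are, and do not touch the camera or its stand. Finish while still holding the crucible there, motionless.

Things in the scene. Friction and masses are not known exactly. Their poses are not given: they have to be found in the camera images.
- burnt_crucible: white porcelain crucible, brown scorched rim, brown belt low outside, dark slag inside. 36 mm diameter, 40 mm tall, wall 4 mm, 36-59 g; outside straight from 10 mm above the underside to the rim, tapering below to a 26 mm foot. Origin: centre of underside; z up its axis, out of the mouth. Stands in any pocket of the plate, underside 10 mm, rim 50 mm above the bench. Cracks above 50 N on each finger.
- cooling_plate: fixed dark steel plate, 170 x 170 x 15 mm, lying on the bench, with four square pockets 33 mm wide and 5 mm deep, centred 43 mm either way from the middle along x and y (86 mm between neighbours), a crucible in each. Origin: centre of its underside; z up.
- clean_crucible_a: plain all-white porcelain crucible, same shape and size as the burnt one (36 mm across, 40 mm tall, 45 g), standing in its own pocket of the cooling plate; must stay there. Origin: centre of its underside, z up its axis.
- clean_crucible_b: plain all-white porcelain crucible, same shape and size as the burnt one (36 mm across, 40 mm tall, 45 g), standing in its own pocket of the cooling plate; must stay there. Origin: centre of its underside, z up its axis.
- clean_crucible_c: plain all-white porcelain crucible, same shape and size as the burnt one (36 mm across, 40 mm tall, 45 g), standing in its own pocket of the cooling plate; must stay there. Origin: centre of its underside, z up its axis.
- lens (a point): centre of the camera's front glass. z = line of sight, out of the lens, obliquely up and roughly back towards the robot; y = level tilt axis. The head is a navy cylinder, 44 mm diameter, with a white light ring (60 mm across, 10 mm thick, face 1 mm behind this point). The crucible's underside belongs 60 mm from this point along z, its axis parallel to this z.
- camera_head (a joint): tilt of the camera's line of sight away from straight up, in rad, towards the stand's -x side: 0 looks straight up; starts between 0.3 and 0.5. Stiff hinge on a level axis 82 mm above the work surface, 36 mm behind the lens. Leave it as it is.
- camera_stand: fixed camera stand: round dark foot 104 mm across, 12 mm thick, with two upright aluminium cheeks along y (96 mm high, 80 mm apart over the outsides, 96 mm over the black knobs) that carry the head. Origin: centre of the foot's underside, z up; the camera looks up and towards the stand's -x. Do not touch.
- reagent_jar: bystander: amber jar with blue cap, 54 mm in diameter, 75 mm tall, 180 g, standing loose on the bench. Origin: centre of its underside. Leave it standing there.
Not all that is in view belongs to the job. Of the things like the camera_stand, leave any that is pink; of the rest the larger one is meant.

How it is judged:
On the way:
1. the burnt crucible is lifted clear of the cooling plate between the fingers (height (world z) of burnt_crucible above 0.06 m and contact force between the fingers and burnt_crucible above 1 N), for 0.2 s.
At the end, for the whole second after the job is handed in: Crucible held still in the fingers, touching nothing else, mouth up, over 80 mm high; underside 45-75 mm from the lens and within 12 mm of its line of sight (in lens x and y), axis within 0.2 rad of it; white crucibles within 12 mm and jar within 20 mm of their starts (x of burnt_crucible in the frame of lens between -0.012 and 0.012 m and y of burnt_crucible in the frame of lens between -0.012 and 0.012 m and z of burnt_crucible in the frame of lens between 0.045 and 0.075 m and angle between the z axis of burnt_crucible and the z axis of lens, either way round below 0.2 rad and angle between burnt_crucible's own z axis and vertical below 1.2 rad and height (world z) of burnt_crucible above 0.08 m and contact force between the fingers and burnt_crucible above 1 N and linear speed of burnt_crucible below 0.02 m/s and angular speed of burnt_crucible below 0.2 rad/s and contact force between burnt_crucible and cooling_plate below 0.05 N and contact force between burnt_crucible and camera_stand below 0.05 N and contact force between burnt_crucible and reagent_jar below 0.05 N and contact force between burnt_crucible and clean_crucible_a below 0.05 N and contact force between burnt_crucible and clean_crucible_b below 0.05 N and contact force between burnt_crucible and clean_crucible_c below 0.05 N and distance of each of clean_crucible_a, clean_crucible_b, clean_crucible_c from where it was at the start of the episode below 0.012 m and distance of reagent_jar from where it was at the start of the episode below 0.02 m); the arm keeps its last pose, push and grip.
It fails at once if the burnt crucible is squeezed with more than 50 N (100 N added over both fingers) (contact force between the fingers and burnt_crucible above 100 N).
It fails at once if the camera or its stand is touched (more than 1 N) (contact force between camera_stand and anything else above 1 N).
It fails at once if a white crucible is moved more than 12 mm or tipped (distance of any of clean_crucible_a, clean_crucible_b, clean_crucible_c from where it was at the start of the episode above 0.012 m or angle between any of clean_crucible_a, clean_crucible_b, clean_crucible_c's own z axis and vertical above 0.4 rad).
It fails at once if the jar is moved more than 20 mm or tipped (distance of reagent_jar from where it was at the start of the episode above 0.02 m or angle between reagent_jar's own z axis and vertical above 0.4 rad).
It also fails if it takes over 38 s, if anything falls off the work surface, if the arm or the gripper's body presses on something with over 40 N, if the wrist force passes 120 N, or if a joint passes its speed limit or range.

### The arm

A 6-joint arm with a two-finger parallel gripper is mounted at the origin on the work surface. World frame = base frame: x ahead of the robot, y to its left, z up, the work surface at z = 0. Lengths are in m, angles in rad, forces in N, time in s.
With the tool pointing down it reaches from about 0.35 to 0.975 m from the base axis. Payload 4.9 kg.
Tool frame: the origin (TCP) lies on the mounting face of the last link; the fingertips stand 173 mm ahead of it and the grasp point (between the pads) lies ctrl.pinch_z ahead of it (ctrl.pinch_z is the distance from the TCP to the grasp point, in m); z points along the fingers, y is the line along which they close (so a half turn about z gives the same grasp; the last joint's range is limited). The gripper opens to 85 mm and grips with 20 to 120 N. Pads are 22 mm wide; open, the fingers measure 114 mm over their backs; the gripper's body (76 mm by 85 mm) begins 54 mm behind the grasp point. The pads swing forward as they close: fully open they stand 13 mm farther back than shut.
Start: joints at [1.026, 0.053, 1.613, -0, 1.476, -0.119], TCP at [0.258, 0.569, 0.405] pointing down, gripper open.
Joint ranges: [-3.01, 3.01], [-1.01, 2.22], [0.06, 2.58], [-1.02, 4.17], [0.09, 2.62], [-3.14, 3.14]. Speed limits (rad/s): [2.57, 2.57, 3.14, 3.14, 3.14, 3.14].

### API

Orientations are given as a rotation vector (axis times angle).
In Python, from station import telemetry, eyes, ctrl gives the robot as it stands.
- The arm moves only by the tool apply_moves, never from a script. Its argument "plan" is a list of rows, each a list of 5 numbers: the finger opening in m, from 0 to 0.0854, then the shift along the tool's x, y, z in m, then the turn about the tool's z in rad. In form: [[jaw, x, y, z, roll], ...]. A call has 1 to 12 rows; each row is the pose to reach, as a shift and turn from the pose commanded when the call began, along the tool's axes at that moment; what a row does not reach only later rows make up. A row lasts 1/12 s, in which the tool goes at most 41.7 mm and 7.16 degrees, less where a joint would pass 70% of its speed; a pose out of reach is approached as far as the arm can. A call with a gripper value outside its range is refused whole. The fingers move at their own pace and stop on an object; "newtons" is the grip in N (left out, the last holds). Time passes only in rows, so rows that repeat a pose let the fingers close. It gives the time, the measured TCP pose, the force, the opening and the grip force at its end, in the units of the state.
- telemetry.get_obs(): the state, without advancing time (a new reading comes with each control period).
- eyes.get_image(name): name is "scene" or "top" or "wrist"; returns a dict with "img" (400x640x3 uint8, blue, green, red), "range_z" (400x640 float32, m along the optical axis (not along the pixel's ray), 0 where there is no reading), "K" (3x3 intrinsics, pixels), "pose" (4x4, takes a point from camera to world coordinates); the wrist camera has in their place "hand_eye" (4x4, takes a point from camera to tool coordinates, whose origin is the TCP and whose axes are the flange's). Camera axes: x right, y down, z forward; pixel columns grow to the right and rows downward; lengths in m; the calibration is good to about 2 mm. The wrist camera is an equidistant fisheye: a pixel r from the principal point sees the ray r / f radians off the axis. A picture is of the moment at which its call begins: read the wrist's pose just before it.
- ctrl.finish_job(): hands the job in; it is judged then, once.
Trained networks look in a picture, given as the dict that the camera call returned (one of the last four; its "shot" number tells which), for a name from the list of things; names that differ only in an ending like _2 or _b are one class to them, and where a whole thing is asked for, a point or a joint stands for the part that bears it (a point fixed in the world has none). Each returns a list of dicts, best first, with "confidence" (0 to 1); they miss things now and then, are a little off and sometimes report something else, mostly with a low value. They report only what shows in the picture. A call takes as long as a camera call. They do not tell look-alikes from the thing itself.
- eyes.search_frame(thing, picture): "box" ([left, top, right, bottom] in pixels, round what is visible of it).
- eyes.outline_of(thing, picture): "region" (400x640 bool, what is visible of it) and "box" ([left, top, right, bottom] in pixels, round what is visible of it).
- eyes.tip_of(thing, picture): "point" ([column, row] in pixels: a listed point, or the origin of a listed thing).
The state is a dict: "t": time; "q": joint angles; "dq": joint speeds; "effort": joint torques, N m; "tool_pos": TCP position; "tool_rot": TCP orientation; "contact_force": force on the tool from outside, world axes, zero at the start; "wrist_torque": the same for the moment, N m; "opening": finger opening in m; "grip_force": force on a finger pad.
Only numpy, scipy, OpenCV 4.12 (cv2) and the standard library are available. Lean on these libraries where they do the work, as an engineer would, in place of code of your own. Each camera call takes 0.05 s, during which the arm holds its last target. There are 200 camera calls.

## Working session

There is one attempt and no reset: what is moved stays moved. The work goes in short steps, Python scripts to look and compute and a tool call to move; the robot and the scene stay as the last step left them, time stands still between calls to the robot, and variables do not carry over. Pictures are saved under pics/ and viewed, at most 10 in all, crops included, and the job is handed in when it is done.

Besides the shell and the picture viewer there is one more tool, called after "Call:" by a JSON object that holds its "method" and its "body". apply_moves: Moves the arm, as the interface text tells. Its arguments: {"type":"object","properties":{"plan":{"type":"array","items":{"type":"array","items":{"type":"number"}}},"newtons":{"type":"number"}},"required":["plan"]}

```bash
mkdir -p pics; cat > h.py <<'E'
import numpy as np, cv2
from station import telemetry, eyes, ctrl
from scipy.spatial.transform import Rotation as R
def cloud(d):
    z=d["range_z"];K=d["K"];v,u=np.indices(z.shape)
    P=np.stack([(u-K[0,2])/K[0,0]*z,(v-K[1,2])/K[1,1]*z,z],-1)
    return P@d["pose"][:3,:3].T+d["pose"][:3,3]
E
python3 - <<'E'
from h import *
print(telemetry.get_obs(), ctrl.pinch_z)
for n in("scene","top"):
    d=eyes.get_image(n);cv2.imwrite(f"pics/{n}0.png",d["img"]);P=cloud(d)
    np.savez(f"{n}0.npz",P=P,img=d["img"],K=d["K"],pose=d["pose"])
    print(n,d["pose"][:3,3])
    for t in("burnt_crucible","clean_crucible_a","cooling_plate","camera_stand","camera_head","reagent_jar"):
        for r in eyes.outline_of(t,d):
            m=r["region"]&(d["range_z"]>0);q=P[m]
            print(t,round(r["confidence"],2),np.round(r["box"]),np.round(np.median(q,0),3),q.min(0).round(3),q.max(0).round(3))
    print([(r["point"],r["confidence"]) for r in eyes.tip_of("lens",d)])
E
```

```text
{'t': 0.0, 'q': array([ 1.02599030e+00,  5.33895859e-02,  1.61431284e+00, -1.29475419e-05,
        1.47602064e+00, -1.18986960e-01]), 'dq': array([-3.36693511e-04,  8.00834167e-04,  1.38274229e-04, -3.23915836e-03,
        1.29368618e-03, -7.96217595e-05]), 'effort': array([ 1.23117476e-03, -3.93671143e+01, -3.70178354e+01, -6.48809373e-05,
        6.86677377e-03, -3.58735360e-05]), 'tool_pos': array([0.25801904, 0.56895791, 0.4034311 ]), 'tool_rot': array([-0.66368671, -3.06998856,  0.00316973]), 'contact_force': array([ 0.27835212, -0.31115437, -0.34585379]), 'wrist_torque': array([-0.01716337, -0.02157931, -0.05062617]), 'grip_force': 0.0, 'opening': 0.0850293753344068} 0.1547
scene [1.16355101 0.48125179 0.81361326]
burnt_crucible 0.47 [429. 232. 443. 251.] [0.472 0.25  0.044] [0.429 0.232 0.017] [0.486 0.267 0.057]
clean_crucible_a 0.71 [402. 248. 419. 266.] [0.558 0.231 0.04 ] [0.534 0.209 0.017] [0.568 0.248 0.056]
clean_crucible_a 0.59 [403. 212. 418. 234.] [0.456 0.165 0.042] [0.381 0.139 0.003] [0.468 0.182 0.057]
clean_crucible_a 0.56 [379. 230. 396. 249.] [0.539 0.148 0.0
[... 1873 characters left out ...]
86. 178. 434. 218.] [ 0.627 -0.193  0.066] [ 0.592 -0.269 -0.002] [ 0.696 -0.151  0.128]
camera_stand 0.56 [408. 107. 458. 161.] [ 0.783 -0.256  0.016] [ 0.742 -0.332 -0.002] [ 0.881 -0.211  0.122]
camera_head 0.92 [427. 106. 457. 140.] [ 0.788 -0.26   0.117] [ 0.763 -0.33  -0.002] [ 0.881 -0.232  0.122]
camera_head 0.69 [400. 177. 426. 205.] [ 0.629 -0.198  0.114] [ 0.602 -0.252 -0.   ] [ 0.676 -0.17   0.128]
camera_head 0.59 [396. 246. 416. 263.] [ 0.498 -0.187  0.088] [ 0.477 -0.221  0.   ] [ 0.526 -0.166  0.092]
reagent_jar 0.8 [448. 276. 482. 304.] [ 0.432 -0.316  0.073] [ 0.402 -0.377 -0.004] [ 0.462 -0.297  0.079]
[([441.0, 117.7], 0.8), ([416.2, 190.9], 0.76), ([403.4, 253.5], 0.75)]
```

```bash
python3 - <<'E'
import cv2,numpy as np
a=cv2.imread("pics/scene0.png")[120:300,180:470];b=cv2.imread("pics/top0.png")[90:310,180:490]
a=cv2.resize(a,None,fx=1.3,fy=1.3,interpolation=3);
a=cv2.resize(cv2.imread("pics/scene0.png")[120:290,180:470],(640,300),interpolation=2)
b=cv2.resize(b,(420,298),interpolation=2);c=np.zeros((600,640,3),np.uint8);c[:300]=a;c[300:598,:420]=b
cv2.imwrite("pics/c.png",c)
E
```

```text
(no output)
```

View pics/c.png

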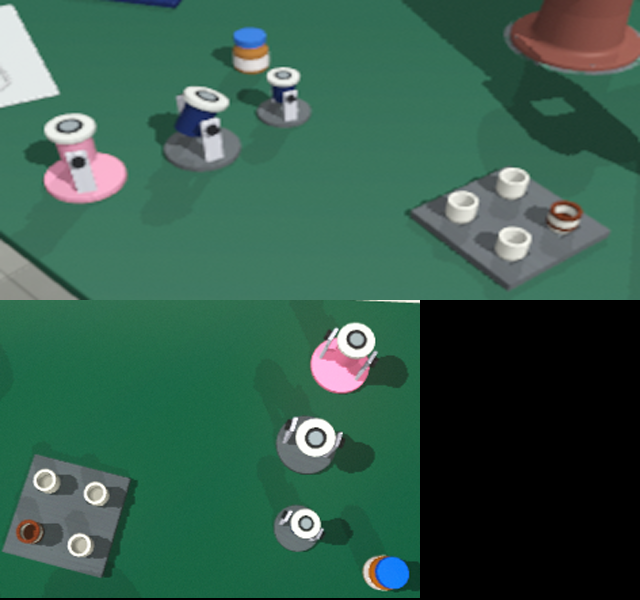

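```bash
cat >> h.py <<'E'
def wcloud(d,o):
    z=d["range_z"];K=d["K"];v,u=np.indices(z.shape).astype(float)
    x=(u-K[0,2])/K[0,0];y=(v-K[1,2])/K[1,1];r=np.hypot(x,y)+1e-9
    k=np.tan(np.minimum(r,1.4))/r
    P=np.stack([x*k*z,y*k*z,z],-1)
    H=d["hand_eye"];P=P@H[:3,:3].T+H[:3,3]
    return P@R.from_rotvec(o["tool_rot"]).as_matrix().T+o["tool_pos"]
def circ(q):
    A=np.c_[2*q[:,:2],np.ones(len(q))];s=np.linalg.lstsq(A,(q[:,:2]**2).sum(1),rcond=None)[0]
    return s[0],s[1],np.sqrt(s[2]+s[0]**2+s[1]**2),len(q)
def ring(P,img,c,rad=0.05,zmin=0.095,zmax=.15):
    # plane of the white light ring near c
    m=(np.linalg.norm(P[...,:2]-c,axis=-1)<rad)&(P[...,2]>zmin)&(P[...,2]<zmax)&(img.min(-1)>190)
    q=P[m]
    for _ in range(4):
        o=np.median(q,0);n=np.linalg.svd(q-q.mean(0))[2][2];n*=np.sign(n[2])
        e=(q-q.mean(0))@n;q=q[abs(e)<max(.0025,1.5*e.std())]
    c0=q.mean(0);b=np.cross([0,1,0],n);b/=np.linalg.norm(b);a=np.cross(n,b)
    s=circ(np.c_[(q-c0)@b,(q-c0)@a]); cen=c0+s[0]*b+s[1]*a
    return dict(center=cen.round(4),n=n.round(3),tilt=np.arccos(n[2]).round(3),r=round(s[2],4),N=len(q))
E
python3 - <<'E'
from h import *
for n in("scene","top"):
    f=np.load(n+"0.npz");P,img=f["P"],f["img"]
    print(n,ring(P,img,[.645,-.195]))
    for c in([.468,.249],[.551,.230],[.448,.164],[.535,.148]):
        m=(np.linalg.norm(P[...,:2]-c,axis=-1)<.027)&(P[...,2]>.046)&(P[...,2]<.06)
        print(np.round(circ(P[m]),4))
E
```

```text
scene {'center': array([ 0.6276, -0.1968,  0.1167]), 'n': array([-0.404,  0.159,  0.901]), 'tilt': np.float64(0.449), 'r': np.float64(0.0245), 'N': 99}
[4.665e-01 2.483e-01 1.620e-02 1.070e+02]
[5.506e-01 2.311e-01 1.590e-02 9.100e+01]
[4.491e-01 1.644e-01 1.580e-02 8.000e+01]
[5.332e-01 1.469e-01 1.590e-02 7.400e+01]
top {'center': array([ 0.6285, -0.1972,  0.113 ]), 'n': array([-0.43 ,  0.129,  0.893]), 'tilt': np.float64(0.466), 'r': np.float64(0.024), 'N': 370}
[4.670e-01 2.479e-01 1.630e-02 1.340e+02]
[5.510e-01 2.307e-01 1.600e-02 8.900e+01]
[4.501e-01 1.639e-01 1.570e-02 9.500e+01]
[5.339e-01 1.466e-01 1.580e-02 8.600e+01]
```

Call:
{"method": "apply_moves", "body": {"plan": [[0.07,-0.322,-0.206,0.08,-0.093],[0.07,-0.322,-0.206,0.08,-0.093],[0.07,-0.322,-0.206,0.08,-0.093],[0.07,-0.322,-0.206,0.08,-0.093],[0.07,-0.322,-0.206,0.08,-0.093],[0.07,-0.322,-0.206,0.08,-0.093],[0.07,-0.322,-0.206,0.08,-0.093],[0.07,-0.322,-0.206,0.08,-0.093],[0.07,-0.322,-0.206,0.08,-0.093],[0.07,-0.322,-0.206,0.08,-0.093],[0.07,-0.322,-0.206,0.08,-0.093],[0.07,-0.322,-0.206,0.08,-0.093]], "newtons": 25}}

```text
t: 1.8
tool_pos: [0.4666, 0.248, 0.3246]
tool_rot: [-0.524, -3.097, -0.0]
contact_force: [-0.1, -0.2, 0.1]
opening: 0.07
grip_force: 0.0
```

```bash
cat >> h.py <<'E'
def delta(target,yaw=None):
    o=telemetry.get_obs();M=R.from_rotvec(o["tool_rot"]).as_matrix()
    y=np.arctan2(M[1,0],M[0,0])
    print("pos",o["tool_pos"].round(4),"yaw",y.round(3),"toolz",M[:,2].round(4),"open",o["opening"].round(4),"grip",o["grip_force"],"shift",(M.T@(np.array(target)-o["tool_pos"])).round(4), "roll", None if yaw is None else round(y-yaw,3))
E
python3 - <<'E'
from h import *
delta([.4668,.248,.192],2.81)
o=telemetry.get_obs();d=eyes.get_image("wrist");P=wcloud(d,o);cv2.imwrite("pics/w1.png",d["img"])
for c in([.467,.248],[.551,.231],[.450,.164]):
    m=(np.linalg.norm(P[...,:2]-c,axis=-1)<.027)&(P[...,2]>.046)&(P[...,2]<.056)
    print(m.sum(), np.round(circ(P[m]),4) if m.sum()>5 else '')
E
```

```text
Traceback (most recent call last):
  File "h.py", line 31, in delta
    print("pos",o["tool_pos"].round(4),"yaw",y.round(3),"toolz",M[:,2].round(4),"open",o["opening"].round(4),"grip",o["grip_force"],"shift",(M.T@(np.array(target)-o["tool_pos"])).round(4), "roll", None if yaw is None else round(y-yaw,3))
                                                                                       ^^^^^^^^^^^^^^^^^^
AttributeError: 'float' object has no attribute 'round'
```

```bash
sed -i 's/o\["opening"\].round(4)/round(o["opening"],4)/' h.py
python3 - <<'E'
from h import *
delta([.4668,.248,.192],2.81)
o=telemetry.get_obs();d=eyes.get_image("wrist");P=wcloud(d,o);cv2.imwrite("pics/w1.png",d["img"])
for c in([.467,.248],[.551,.231],[.450,.164]):
    m=(np.linalg.norm(P[...,:2]-c,axis=-1)<.027)&(P[...,2]>.044)&(P[...,2]<.058)
    print(m.sum(), np.round(circ(P[m]),4) if m.sum()>5 else '')
E
```

```text
pos [0.4666 0.248  0.3246] yaw 2.807 toolz [-6.e-04  4.e-04 -1.e+00] open 0.07 grip 0.0 shift [-3.000e-04  1.000e-04  1.326e-01] roll -0.003
890 [4.662e-01 2.494e-01 1.620e-02 8.900e+02]
573 [5.498e-01 2.323e-01 1.580e-02 5.730e+02]
649 [4.491e-01 1.659e-01 1.580e-02 6.490e+02]
```

View pics/w1.png

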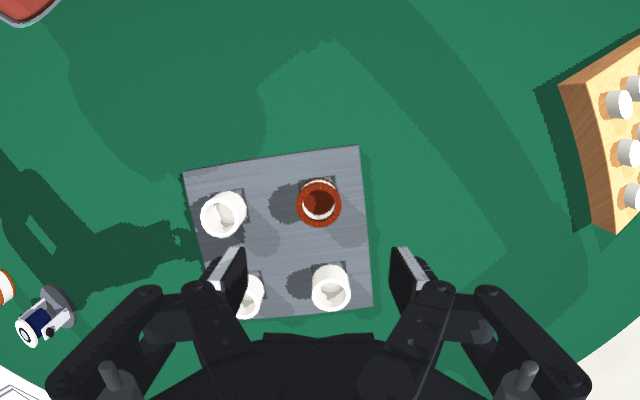

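The burnt crucible is at pixel (318,203), between the open fingers. The white ones sit at (222,213), (245,295) and (330,288), and positions agree to about 1.5 mm. I'll descend and grip.

Call:
{"method": "apply_moves", "body": {"plan": [[0.07,0,0.001,0.04,0],[0.07,0,0.001,0.08,0],[0.07,0,0.001,0.11,0],[0.07,0,0.001,0.125,0],[0.07,0,0.001,0.132,0],[0.07,0,0.001,0.132,0],[0.05,0,0.001,0.132,0],[0.035,0,0.001,0.132,0],[0.03,0,0.001,0.132,0],[0.03,0,0.001,0.132,0],[0.03,0,0.001,0.132,0],[0.03,0,0.001,0.132,0]], "newtons": 20}}

```text
t: 2.85
tool_pos: [0.4677, 0.2499, 0.1948]
tool_rot: [0.52, 3.095, 0.003]
contact_force: [-1.0, 0.4, 7.2]
opening: 0.0351
grip_force: 19.5
```

Call:
{"method": "apply_moves", "body": {"plan": [[0.03,0.001,0,-0.001,0],[0.03,0.003,0,-0.002,0],[0.03,0.005,0,-0.003,0],[0.03,0.007,0,-0.0035,0],[0.03,0.009,0,-0.004,0],[0.03,0.011,0,-0.004,0],[0.03,0.013,0,-0.004,0],[0.03,0.013,0,-0.004,0],[0.03,0.013,0,-0.004,0]]}}

```text
t: 3.6
tool_pos: [0.4544, 0.2539, 0.1971]
tool_rot: [0.52, 3.098, 0.0]
contact_force: [1.7, -0.5, 2.5]
opening: 0.0343
grip_force: 19.7
```

```bash
python3 - <<'E'
from h import *
delta([.4668,.248,.192],2.81)
o=telemetry.get_obs();d=eyes.get_image("wrist");P=wcloud(d,o);cv2.imwrite("pics/w2.png",cv2.resize(d["img"][100:340,160:480],None,fx=2,fy=2))
E
```

```text
pos [0.4544 0.2539 0.1971] yaw 2.809 toolz [ 6.e-04  2.e-04 -1.e+00] open 0.0343 grip 19.658834243018646 shift [-0.0136 -0.0015  0.0051] roll -0.001
```

View pics/w2.png

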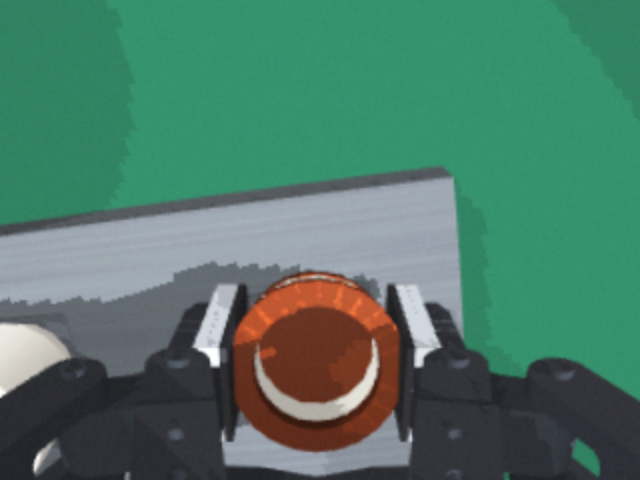

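The crucible is held between the pads at (318,360) in this crop and now tips away from the top of the picture. I'll lift it and measure the rim plane.

Call:
{"method": "apply_moves", "body": {"plan": [[0.03,0,0,-0.02,0],[0.03,0,0,-0.05,0],[0.03,0,0,-0.08,0],[0.03,0,0,-0.1,0],[0.03,0,0,-0.1,0],[0.03,0,0,-0.1,0]]}}

```text
t: 4.15
tool_pos: [0.4542, 0.254, 0.297]
tool_rot: [0.52, 3.098, 0.002]
contact_force: [-0.2, -0.3, -0.9]
opening: 0.0341
grip_force: 20.1
```

```bash
cat >> h.py <<'E'
def rim():
    """axis and underside of the held crucible from the wrist view, in tool coordinates"""
    o=telemetry.get_obs();d=eyes.get_image("wrist");M=R.from_rotvec(o["tool_rot"]).as_matrix()
    P=(wcloud(d,o)-o["tool_pos"])@M
    hsv=cv2.cvtColor(d["img"],cv2.COLOR_BGR2HSV)
    m=(np.linalg.norm(P-[0,0,.15],axis=-1)<.032)&((hsv[...,0]<14)|(hsv[...,0]>170))&(hsv[...,1]>120)&(hsv[...,2]>40)
    q=P[m];rng=np.random.default_rng(0);best=None
    for _ in range(600):                       # rim annulus: plane with most points at 14-18 mm from its circle centre
        s=q[rng.choice(len(q),3,False)];n=np.cross(s[1]-s[0],s[2]-s[0]);L=np.linalg.norm(n)
        if L<1e-5: continue
        n/=L;n*=-np.sign(n[2])
        if -n[2]<.7: continue
        e=abs((q-s[0])@n)<.0012
        if best is None or e.sum()>best.sum(): best=e
    q=q[best];c=q.mean(0);n=np.linalg.svd(q-c)[2][2];n*=-np.sign(n[2])
    b=np.cross([0,1,0],n);b/=np.linalg.norm(b);a=np.cross(n,b)
    h=cv2.convexHull(np.c_[(q-c)@b,(q-c)@a].astype(np.float32))[:,0].astype(float)
    s=circ(h);cen=c+s[0]*b+s[1]*a
    print("N",len(q),"axis(tool)",n.round(3),"tilt about y",np.arctan2(n[0],-n[2]).round(3),"rim r",round(s[2],4),"rim centre",cen.round(4),"underside",(cen-.04*n).round(4))
    return d,cen-.04*n,n
E
python3 - <<'E'
from h import *
delta([.4668,.248,.192],2.81)
d,u,n=rim();cv2.imwrite("pics/w3.png",cv2.resize(d["img"][100:340,160:480],None,fx=2,fy=2))
f=eyes.get_image("scene");P=cloud(f)
for r in eyes.outline_of("burnt_crucible",f)[:1]:
    x,y=np.array(r["box"][:2]).astype(int);print(r["confidence"],r["box"])
    cv2.imwrite("pics/s3.png",cv2.resize(f["img"][max(0,y-40):y+80,max(0,x-60):x+100],None,fx=4,fy=4,interpolation=2))
E
```

```text
pos [0.4542 0.254  0.297 ] yaw 2.809 toolz [ 2.0e-04  1.1e-03 -1.0e+00] open 0.0341 grip 20.148000140616205 shift [-0.0139 -0.0016  0.105 ] roll -0.001
N 2597 axis(tool) [ 0.241  0.017 -0.97 ] tilt about y 0.244 rim r 0.0186 rim centre [0.0011 0.0009 0.1441] underside [-0.0086  0.0003  0.1829]
0.49 [437.2, 205.8, 453.9, 225.7]
```

View pics/s3.png

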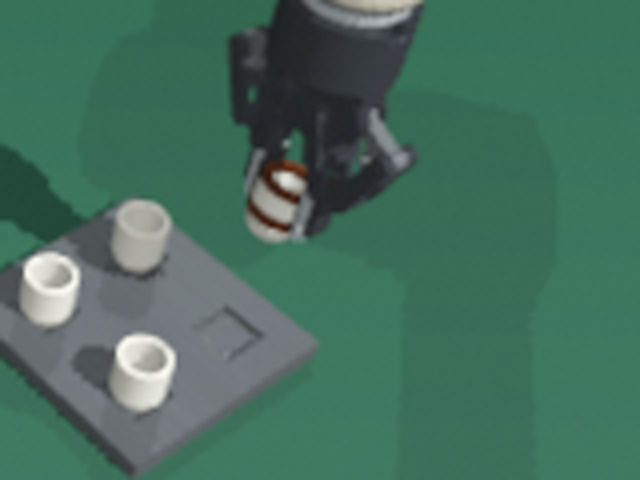

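The view shows the crucible hanging tilted in the fingers at (278,205), with the empty pocket at (230,333) and the three white crucibles undisturbed. The tilt is 0.24 and needs to be about 0.45, so I'll go back into the pocket and push further.

Call:
{"method": "apply_moves", "body": {"plan": [[0.03,-0.001,0,0.04,0],[0.03,-0.001,0,0.075,0],[0.03,-0.001,0,0.092,0],[0.03,-0.001,0,0.099,0],[0.03,0.001,0,0.099,0],[0.03,0.003,0,0.099,0],[0.03,0.005,0,0.0985,0],[0.03,0.007,0,0.098,0],[0.03,0.009,0,0.098,0],[0.03,0.009,0,0.098,0],[0.03,0.009,0,0.06,0],[0.03,0.009,0,0.02,0]]}}

```text
t: 5.3
tool_pos: [0.4441, 0.2561, 0.274]
tool_rot: [-0.519, -3.091, 0.007]
contact_force: [2.0, 0.5, -0.2]
opening: 0.034
grip_force: 20.4
```

Call:
{"method": "apply_moves", "body": {"plan": [[0.03,0,0,-0.02,0],[0.03,0,0,-0.02,0],[0.03,0,0,-0.02,0]]}}

```text
t: 5.55
tool_pos: [0.4463, 0.2569, 0.2987]
tool_rot: [0.52, 3.095, 0.003]
contact_force: [0.2, -0.5, -2.1]
opening: 0.0333
grip_force: 20.4
```

```bash
python3 - <<'E'
from h import *
delta([.4668,.248,.192],2.81)
d,u,n=rim()
E
```

```text
pos [0.4463 0.2569 0.2987] yaw 2.809 toolz [ 0.0038  0.0015 -1.    ] open 0.0333 grip 20.38248268479947 shift [-0.022  -0.002   0.1067] roll -0.001
N 2645 axis(tool) [ 0.139  0.04  -0.989] tilt about y 0.14 rim r 0.0186 rim centre [-0.0005  0.0012  0.1387] underside [-0.0061 -0.0004  0.1783]
```

The push made the foot land on the pocket lip, so the crucible rode up and partly righted itself (tilt 0.14). Instead I'll press the rear edge of its foot on the plate's outer rim, with the front hanging over.

Call:
{"method": "apply_moves", "body": {"plan": [[0.03,0.0365,-0.001,0,0],[0.03,0.0365,-0.001,0.04,0],[0.03,0.0365,-0.001,0.075,0],[0.03,0.0365,-0.001,0.095,0],[0.03,0.0365,-0.001,0.105,0],[0.03,0.0365,-0.001,0.107,0],[0.03,0.038,-0.001,0.109,0],[0.03,0.04,-0.001,0.111,0],[0.03,0.042,-0.001,0.113,0],[0.03,0.044,-0.001,0.115,0],[0.03,0.044,-0.001,0.115,0]]}}

```text
t: 6.52
tool_pos: [0.4043, 0.2705, 0.1826]
tool_rot: [0.52, 3.096, 0.002]
contact_force: [-0.2, -0.9, -0.4]
opening: 0.0334
grip_force: 20.1
```

```bash
python3 - <<'E'
from h import *
delta([.4668,.248,.192],2.81)
d,u,n=rim()
E
```

```text
pos [0.4043 0.2705 0.1826] yaw 2.809 toolz [ 0.0026  0.0011 -1.    ] open 0.0334 grip 20.123400216107257 shift [-0.0664 -0.0009 -0.0093] roll -0.001
N 2614 axis(tool) [ 0.134  0.042 -0.99 ] tilt about y 0.135 rim r 0.0186 rim centre [-0.0003  0.0011  0.1384] underside [-0.0057 -0.0005  0.178 ]
```

```bash
python3 - <<'E'
from h import *
d=np.array([-.945,.327]);e=np.array([.327,.945]);c=np.array([.4666,.2485])
for n in("scene","top"):
    P=np.load(n+"0.npz")["P"];m=(abs(P[...,2]-.015)<.004)
    q=P[m][:,:2]-c;a=q@d;b=q@e;k=(abs(b)<.012)&(a<.06)&(a>.02)
    print(n,np.sort(a[k])[-6:].round(4))
o=telemetry.get_obs();print((o["tool_pos"][:2]-c)@d,(o["tool_pos"][:2]-c)@e)
o=telemetry.get_obs();w=eyes.get_image("wrist");P=wcloud(w,o)
m=(abs(P[...,2]-.015)<.003);q=P[m][:,:2]-c;a=q@d;b=q@e
for s in(-.06,-.04,.03,.038): 
    k=(abs(b-s)<.006)&(a<.06); print(s,np.sort(a[k])[-3:].round(4))
cv2.imwrite("pics/w4.png",cv2.resize(w["img"][100:400,160:480],None,fx=2,fy=2))
E
```

```text
scene [0.0414 0.0422 0.043  0.0437 0.0438 0.0455]
top [0.0407 0.041  0.0413 0.0415 0.042  0.0429]
0.06595599648818772 0.00040579155440160055
-0.06 [0.011  0.0111 0.0127]
-0.04 []
0.03 [0.0296 0.0297 0.0301]
0.038 []
```

View pics/w4.png

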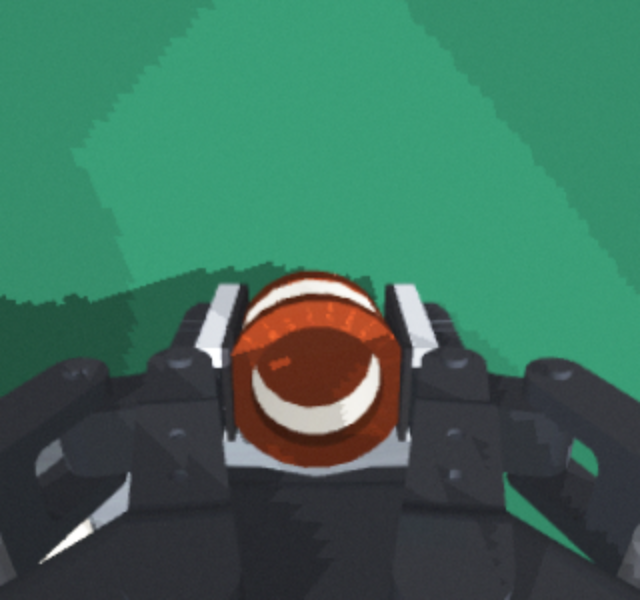

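In the crop the rim centre is around (317,385), with outside wall showing on the front side. The foot passed just beyond the plate edge, so I'll retry with more overlap.

Call:
{"method": "apply_moves", "body": {"plan": [[0.03,0,0,-0.02,0],[0.03,-0.01,0,-0.025,0],[0.03,-0.01,0,-0.02,0],[0.03,-0.01,0,-0.012,0],[0.03,-0.01,0,-0.008,0],[0.03,-0.01,0,-0.006,0],[0.03,-0.009,0,-0.004,0],[0.03,-0.0075,0,-0.002,0],[0.03,-0.0055,0,0,0],[0.03,-0.004,0,0.001,0],[0.03,-0.004,0,0.001,0]]}}

```text
t: 7.53
tool_pos: [0.407, 0.2688, 0.1795]
tool_rot: [-0.52, -3.096, 0.001]
contact_force: [-3.5, 0.4, 5.9]
opening: 0.0335
grip_force: 19.2
```

```bash
python3 - <<'E'
from h import *
delta([.4668,.248,.192],2.81)
d,u,n=rim()
E
```

```text
pos [0.407  0.2688 0.1795] yaw 2.809 toolz [-2.7e-03 -5.0e-04 -1.0e+00] open 0.0335 grip 19.242508919354577 shift [-0.0633 -0.0002 -0.0126] roll -0.001
N 3213 axis(tool) [ 0.516  0.006 -0.856] tilt about y 0.542 rim r 0.0186 rim centre [0.0052 0.0009 0.1331] underside [-0.0154  0.0007  0.1673]
```

Tilt is now 0.54, close to the 0.455 wanted. I'll lift and re-measure.

Call:
{"method": "apply_moves", "body": {"plan": [[0.03,0,0,-0.03,0],[0.03,0,0,-0.07,0],[0.03,0,0,-0.11,0],[0.03,0,0,-0.15,0],[0.03,0,0,-0.16,0],[0.03,0,0,-0.16,0],[0.03,0,0,-0.16,0]]}}

```text
t: 8.17
tool_pos: [0.4075, 0.2687, 0.3392]
tool_rot: [-0.52, -3.097, 0.001]
contact_force: [-0.2, 0.8, -1.0]
opening: 0.0331
grip_force: 20.4
```

```bash
python3 - <<'E'
from h import *
d,u,n=rim()
d,u,n=rim()
delta([.54,-.09,.35],2.81)
E
```

```text
N 3118 axis(tool) [ 0.487  0.017 -0.873] tilt about y 0.509 rim r 0.0186 rim centre [0.005  0.001  0.1331] underside [-0.0145  0.0003  0.1681]
N 3128 axis(tool) [ 0.495  0.007 -0.869] tilt about y 0.518 rim r 0.0186 rim centre [0.0051 0.001  0.1331] underside [-0.0147  0.0007  0.1679]
pos [0.407  0.2684 0.3371] yaw 2.809 toolz [-0.0052 -0.0024 -1.    ] open 0.0332 grip 20.38954369655812 shift [-0.2428 -0.2953 -0.0127] roll -0.001
```

Call:
{"method": "apply_moves", "body": {"plan": [[0.03,-0.02,-0.025,-0.013,0],[0.03,-0.044,-0.053,-0.013,0],[0.03,-0.068,-0.082,-0.013,0],[0.03,-0.092,-0.112,-0.013,0],[0.03,-0.117,-0.142,-0.013,0],[0.03,-0.142,-0.172,-0.013,0],[0.03,-0.167,-0.202,-0.013,0],[0.03,-0.192,-0.232,-0.013,0],[0.03,-0.215,-0.26,-0.013,0],[0.03,-0.232,-0.282,-0.013,0],[0.03,-0.243,-0.295,-0.013,0],[0.03,-0.243,-0.295,-0.013,0]]}}

```text
t: 9.27
tool_pos: [0.5411, -0.0922, 0.3502]
tool_rot: [-0.526, -3.092, 0.0]
contact_force: [0.1, 0.3, -0.2]
opening: 0.0329
grip_force: 20.4
```

```bash
python3 - <<'E'
from h import *
o=telemetry.get_obs()
d,u,n=rim();P=wcloud(d,o);cv2.imwrite("pics/w5.png",d["img"])
print(ring(P,d["img"],[.628,-.197]))
f=eyes.get_image("top");Q=cloud(f);print(ring(Q,f["img"],[.628,-.197]))
print([(r["point"],r["confidence"]) for r in eyes.tip_of("lens",d)])
delta([.54,-.09,.35],2.81)
E
```

```text
N 3225 axis(tool) [ 0.485  0.011 -0.875] tilt about y 0.506 rim r 0.0186 rim centre [0.005 0.001 0.133] underside [-0.0144  0.0005  0.168 ]
{'center': array([ 0.6286, -0.2195,  0.1171]), 'n': array([-0.444,  0.111,  0.889]), 'tilt': np.float64(0.475), 'r': np.float64(0.0043), 'N': 106}
{'center': array([nan, nan, nan]), 'n': array([0., 0., 1.]), 'tilt': np.float64(0.0), 'r': np.float64(0.0), 'N': 0}
[([236.8, 344.6], 0.74), ([189.7, 200.4], 0.64)]
pos [ 0.5404 -0.0888  0.3512] yaw 2.809 toolz [-0.0041  0.0017 -1.    ] open 0.0331 grip 20.442098094465564 shift [ 0.     -0.0012  0.0012] roll -0.001
  return _methods._mean(a, axis=axis, dtype=dtype,
  ret = um.true_divide(
h.py:23: RuntimeWarning: Mean of empty slice.
  o=np.median(q,0);n=np.linalg.svd(q-q.mean(0))[2][2];n*=np.sign(n[2])
h.py:24: RuntimeWarning: Mean of empty slice.
  e=(q-q.mean(0))@n;q=q[abs(e)<max(.0025,1.5*e.std())]
  ret = _var(a, axis=axis, dtype=dtype, out=out, ddof=ddof,
  arrmean = um.true_divide(arrmean, div, out=arrmean,
  ret = ret.dtype.type(ret / rcount)
h.py:25: RuntimeWarning: Mean of empty slice.
  c0=q.mean(0);b=np.cross([0,1,0],n);b/=np.linalg.norm(b);a=np.cross(n,b)
```

View pics/w5.png

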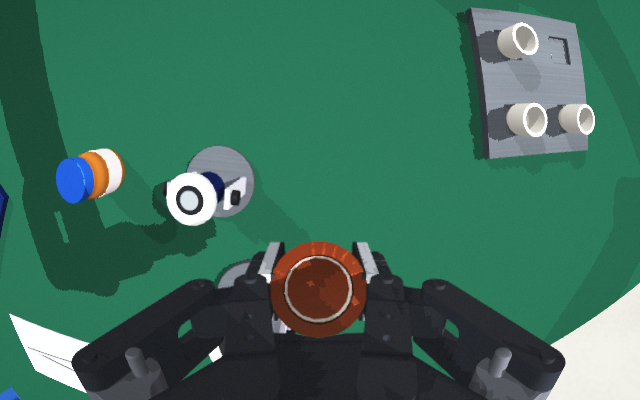

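The crucible is still held at (318,290), tipped towards the camera. The small stand at (190,200) and the jar at (90,175) are clear, and the target ring is hidden behind the gripper, so I'm using the earlier lens measurement. I'll move to the presentation pose.

Call:
{"method": "apply_moves", "body": {"plan": [[0.03,-0.008,-0.008,0,0],[0.03,-0.02,-0.02,0,0],[0.03,-0.034,-0.034,0,0],[0.03,-0.048,-0.047,0,0],[0.03,-0.06,-0.058,0.002,0],[0.03,-0.07,-0.068,0.006,0],[0.03,-0.075,-0.073,0.011,0],[0.03,-0.077,-0.0745,0.0145,0],[0.03,-0.077,-0.0745,0.0145,0],[0.03,-0.077,-0.0745,0.0145,0],[0.03,-0.077,-0.0745,0.0145,0],[0.03,-0.077,-0.0745,0.0145,0]]}}

```text
t: 10.42
tool_pos: [0.5894, -0.1843, 0.3396]
tool_rot: [0.519, 3.098, -0.0]
contact_force: [-0.5, -0.1, -0.5]
opening: 0.0334
grip_force: 20.4
```

```bash
python3 - <<'E' 2>/dev/null
from h import *
delta([.5887,-.1844,.3358],2.81)
o=telemetry.get_obs();M=R.from_rotvec(o["tool_rot"]).as_matrix()
d,u,n=rim();U=M@u+o["tool_pos"];N=M@n
L=np.array([.628,-.197,.1145]);l=np.array([-.425,.14,.893]);l/=np.linalg.norm(l)
v=U-L;print("along",v@l,"off",v-(v@l)*l,"ang",np.arccos(N@l))
f=eyes.get_image("scene");print(ring(cloud(f),f["img"],[.628,-.197],.05,.095,.135))
cv2.imwrite("pics/s6.png",cv2.resize(f["img"][90:240,180:400],None,fx=3,fy=3,interpolation=2))
E
```

```text
pos [ 0.5894 -0.1843  0.3396] yaw 2.81 toolz [ 4.e-04 -1.e-04 -1.e+00] open 0.0334 grip 20.438171680109463 shift [ 0.0006 -0.0003  0.0038] roll -0.0
N 3213 axis(tool) [ 0.488  0.008 -0.873] tilt about y 0.51 rim r 0.0185 rim centre [0.005  0.0009 0.1331] underside [-0.0146  0.0006  0.168 ]
along 0.06269687052214136 off [ 0.00207807 -0.00030395  0.00103665] ang 0.04780593711691848
{'center': array([ 0.6274, -0.1968,  0.1169]), 'n': array([-0.403,  0.158,  0.901]), 'tilt': np.float64(0.448), 'r': np.float64(0.0245), 'N': 98}
```

View pics/s6.png

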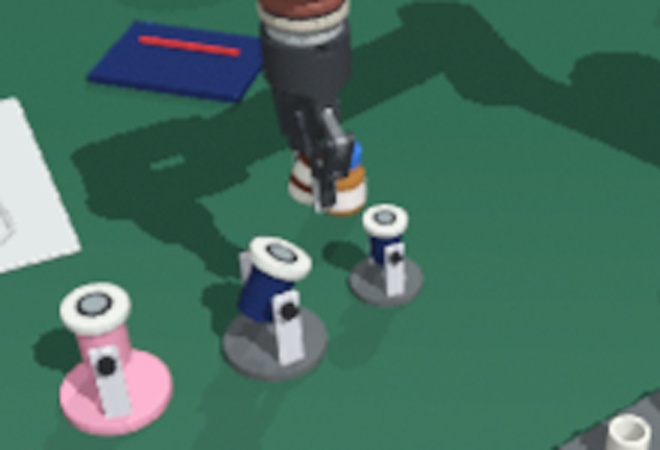

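The crucible is held at (300,180) above and in front of the target camera's ring at (280,255). It is about 63 mm from the lens, 2 mm off axis and 0.05 rad off, well inside the limits, so I'm handing it in.

```bash
python3 -c "
from station import ctrl
print(ctrl.finish_job())"
```

```text
the job is handed in; nothing more can be done
None
```

I handed the job in with the burnt crucible held still, mouth up, in front of the larger grey camera: by my last measurement its underside was about 63 mm from the lens, 2 mm off its line of sight and tilted 0.05 rad from it, at about 20 N grip. No verdict came back.

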